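# Lift the hot round roll off the toaster rack with the tongs

## Robot

A 6-joint arm with a two-finger parallel gripper is mounted at the origin on the work surface. World frame = base frame: x ahead of the robot, y to its left, z up, the work surface at z = 0. Lengths are in mm, angles in rad, forces in N, time in s.
With the tool pointing down it reaches from about 350 to 875 mm from the base axis. Payload 4.2 kg.
Tool frame: the origin (TCP) lies between the finger pads; the fingertips stand 25 mm ahead of it and the grasp point (between the pads) lies 6 mm ahead of it; z points along the fingers, y is the line along which they close (so a half turn about z gives the same grasp; the last joint's range is limited). The gripper opens to 85 mm and grips with 20 to 120 N. Pads are 22 mm wide; open, the fingers measure 114 mm over their backs; the gripper's body (76 mm by 85 mm) begins 54 mm behind the grasp point. The pads swing forward as they close: fully open they stand 13 mm farther back than shut.
Start: joints at [-1.033, 0.385, 0.008, 0, -1.194, -0.259], TCP at [172.018, -600.84, 256.312] pointing down, gripper open.
Joint ranges: [-3.14, 3.14], [-1.21, 2.06], [-1.07, 1.41], [-3.16, 2.05], [-2.99, -0.16], [-3.1, 3.1]. Speed limits (rad/s): [2.79, 2.79, 3.14, 3.14, 3.14, 3.14].

## Interface

Orientations are given as a unit quaternion [x, y, z, w].
In Python, from bench import read_state, imaging, workorder, nets gives the robot as it stands.
- The arm moves only by the tool apply_moves, never from a script. Its argument "rows" is a list of rows, each an object with "hand": the opening, from -1 (shut) to 1 (fully open); "delta_pos": the shift along the tool's x, y, z in mm, a list of three; "yaw": the turn about the tool's z in rad. A call has 1 to 12 rows; each row is the pose to reach, as a shift and turn from the pose commanded when the call began, along the tool's axes at that moment; what a row does not reach only later rows make up. A row lasts 1/12 s, in which the tool goes at most 41.7 mm and 7.16 degrees, less where a joint would pass 70% of its speed; a pose out of reach is approached as far as the arm can. A call with a gripper value outside its range is refused whole. The fingers move at their own pace and stop on an object; the grip force is fixed at half the most. Time passes only in rows, so rows that repeat a pose let the fingers close. It gives the time, the measured TCP pose, the force, the opening and the grip force at its end, in the units of the state.
- read_state(): the state, without advancing time (a new reading comes with each control period).
- imaging.get_image(name): name is "scene" or "top" or "wrist"; returns a dict with "pixels" (400x640x3 uint8, red, green, blue), "fx", "fy", "cx", "cy" (pixels), "dist" ([k1, k2, p1, p2, k3] as OpenCV has them; the pictures are not rectified), "xyz" and "rotation" of the camera in the world. Camera axes: x right, y down, z forward; pixel columns grow to the right and rows downward; lengths in mm; the calibration is good to about 2 mm. A picture is of the moment at which its call begins. There is no depth.
- workorder.job_done(): hands the job in; it is judged then, once.
Trained networks look in the newest picture that a camera, given by its name, has taken for a name from the list of things; names that differ only in an ending like _2 or _b are one class to them, and where a whole thing is asked for, a point or a joint stands for the part that bears it (a point fixed in the world has none). Each returns a list of dicts, best first, with "score" (0 to 1); they miss things now and then, are a little off and sometimes report something else, mostly with a low value. They report only what shows in the picture. A call takes as long as a camera call. They do not tell look-alikes from the thing itself.
- nets.find_in(camera, query): "location" ([row, column] in pixels, amid what is visible of it).
- nets.pinpoint(camera, query): "location" ([row, column] in pixels: a listed point, or the origin of a listed thing).
The state is a dict: "clock": time; "joints": joint angles; "joint_vel": joint speeds; "joint_efforts": joint torques, N m; "position": TCP position; "ee_rot": TCP orientation; "contact_force": force on the tool from outside, world axes, zero at the start; "wrist_torque": the same for the moment, N m; "gripper_width": finger opening in mm; "grasp_force": force on a finger pad.
Only numpy, scipy, OpenCV 4.12 (cv2) and the standard library are available. Lean on these libraries where they do the work, as an engineer would, in place of code of your own. Each camera call takes 0.05 s, during which the arm holds its last target. There are 200 camera calls.

## Task

The rolls warming on the toaster's wire rack are hot: pick up the kitchen tongs, grip the round roll between their jaws, lift it off the rack and bring it over the middle of the breakfast plate. Finish while still holding it there in the closed tongs, well clear above the plate. Keep the gripper itself off the rolls, leave the oval roll on the rack, and do not push the crockery and the other things on the worktop about.

Things in the scene. Friction and masses are not known exactly. Their poses are not given: they have to be found in the camera images.
- toaster: Steel two-slot toaster with black ends, 165 (x) by 285 (y) mm, fixed; lever on its -y end. Over it stands a wire rack, 146 by 266 mm (6 mm wires lengthways), its upper side 220 mm above the worktop. Origin: centre of the underside; x across the toaster (away from the robot at yaw 0), y along it, z up. Two rolls stand on the rack, one in its +y half, one in its -y half, about 140 mm apart.
- round_center (a point): Centre of the round roll at its widest height: a flat-footed round bread roll, 62 mm in diameter, 42 mm high, about 50 g, with a star cut in its top. This point is 19 mm above its underside. It does not give when squeezed.
- oval_center (a point): Centre of the oval roll: 104 mm long, 58 mm wide, 46 mm high, with three cuts across its top; its length lies about along the toaster's x axis. This point is 20 mm above its underside. Leave it where it is.
- tongs: Steel kitchen tongs, 250 mm long, 115 g, lying on edge, opening and closing in the horizontal plane, sprung open. Origin: hinge pin, at the tongs' underside; x from the hinge to the jaws along the open tongs' middle line, y to the left arm, z up. The body is hinge and left arm: on closing, the middle line turns towards the left arm by half the joint value. Arms 24 mm high, from 4 to 28 mm up.
- tongs_arm (a joint): How far the tongs are closed, rad: 0 open (jaws 111 mm apart, arms 70 mm over their outsides at the grip points), about 0.22 on the round roll (arms 43 mm over their outsides), 0.47 at most. The spring pushes each arm out at the grip points with about 2 N when open and 4 N on the roll; any squeeze beyond that arrives at the jaws halved.
- grip_left (a point): Point on the outer face of the left (+y) arm, 16 mm above the tongs' underside, 118 mm from the hinge: the place to grip both arms between the fingers, from above, fingertips 4 mm or more over the worktop. The arms are straight from 40 to 155 mm from the hinge, and parallel when the tongs are closed on the round roll.
- grip_right (a point): The same point on the outer face of the right (-y) arm.
- jaw_left: Jaw at the end of the left arm: scalloped steel plate 44 mm long, 32 mm high, cupped inwards so that a round thing settles at its middle. Origin: middle of its inner face, 226 mm from the hinge, 16 mm above the tongs' underside; its ends reach 8 mm further in. x along the tongs, z up.
- jaw_right: The same jaw on the right arm. The round roll is held best with its centre midway between the two jaw origins, which then stand about 64 mm apart.
- plate: White breakfast plate, 176 mm in diameter, 18 mm high, loose on the worktop. Origin: centre of its underside.
- mug: White mug, 80 mm in diameter, 92 mm high, loose. Origin: centre of its underside. A bystander.
- jam_jar: Jam jar, 62 mm in diameter, 85 mm high, loose. Origin: centre of its underside. A bystander.
- tumbler: Drinking glass, 64 mm in diameter, 100 mm high, loose. Origin: centre of its underside. A bystander.
- pepper_mill: Dark wooden pepper mill, 52 mm in diameter, 128 mm high, loose. Origin: centre of its underside. A bystander.
- butter_knife: Steel butter knife, 203 mm long, lying flat, 6 mm high. Origin near its middle. A bystander.
- butter_dish: Covered butter dish, 115 by 170 mm, 71 mm high, loose. Origin: centre of its underside. A bystander.
- round_roll: The round roll itself; origin: centre of its underside.
- oval_roll: The oval roll itself; origin: centre of its underside.
There are look-alikes about, which are no part of the job. Leave any yellow look-alike of the round_roll alone.

How it is judged (in metres and radians):
On the way, in this order (a step that is already met when the one before it is completed fails the run):
1. the tongs are picked up in the gripper (height (world z) of tongs above 0.04 m and contact force between the fingers and tongs above 0.5 N), for 0.2 s.
2. the round roll is squeezed between both jaws and lifted clear of the rack (contact force between each of jaw_left, jaw_right and round_roll above 0.3 N and z of round_center in the frame of toaster above 0.255 m and contact force between round_roll and toaster below 0.05 N), for 0.2 s.
At the end, for the whole second after the job is handed in: The gripper holds the tongs, both jaws press on the round roll (over 0.3 N each) and nothing else carries roll or tongs; the roll hangs still, its centre within 50 mm of the plate's centre seen from above and at least 70 mm above the worktop; the oval roll lies within 30 mm of its place on the rack (contact force between each of jaw_left, jaw_right and round_roll above 0.3 N and horizontal distance between round_center and plate below 0.05 m and height (world z) of round_center above 0.07 m and height (world z) of tongs above 0.03 m and contact force between the fingers and tongs above 0.5 N and contact force between round_roll and plate below 0.05 N and contact force between round_roll and toaster below 0.05 N and contact force between round_roll and the arm below 0.05 N and contact force between round_roll and the fingers below 0.05 N and contact force between tongs and plate below 0.2 N and contact force between tongs and toaster below 0.2 N and linear speed of round_roll below 0.05 m/s and distance of oval_center from where it was at the start of the episode below 0.03 m); the arm keeps its last pose, push and grip.
It fails at once if the gripper or arm touches a hot roll (contact force between any of the fingers, the arm and round_roll above 0.3 N or contact force between any of the fingers, the arm and oval_roll above 0.3 N).
It fails at once if the oval roll is moved by more than 30 mm (distance of oval_center from where it was at the start of the episode above 0.03 m).
It fails at once if the plate or a bystander is pushed by more than 30 mm (distance of any of plate, mug, jam_jar, tumbler, pepper_mill, butter_knife, butter_dish from where it was at the start of the episode above 0.03 m).
It also fails if it takes over 45 s, if anything falls off the work surface, if the arm or the gripper's body presses on something with over 40 N, if the wrist force passes 120 N, or if a joint passes its speed limit or range.

## Working session

There is one attempt and no reset: what is moved stays moved. The work goes in short steps, Python scripts to look and compute and a tool call to move; the robot and the scene stay as the last step left them, time stands still between calls to the robot, and variables do not carry over. Pictures are saved under pics/ and viewed, at most 12 in all, crops included, and the job is handed in when it is done.

Besides the shell and the picture viewer there is one more tool, called after "Request:" as name(argument=value, ...), one argument or row to a line, values as JSON. apply_moves: Moves the arm, as the interface text tells. Its arguments: {"type":"object","properties":{"rows":{"type":"array"}},"required":["rows"]}

```bash
mkdir -p pics
cat > h.py <<'E'
import numpy as np, cv2
from bench import read_state, imaging, workorder, nets
from scipy.spatial.transform import Rotation as R
def rot(im):
    r=np.array(im["rotation"],float)
    return r if r.shape==(3,3) else R.from_quat(r).as_matrix()
def K(im): return np.array([[im["fx"],0,im["cx"]],[0,im["fy"],im["cy"]],[0,0,1.]])
def ray(im,rc):
    p=cv2.undistortPoints(np.array([[[rc[1],rc[0]]]],float),K(im),np.array(im["dist"],float))[0,0]
    d=rot(im)@np.array([p[0],p[1],1.]); return np.array(im["xyz"],float),d/np.linalg.norm(d)
def atz(im,rc,z):
    o,d=ray(im,rc); return o+d*(z-o[2])/d[2]
def proj(im,P):
    Rm=rot(im).T; P=np.atleast_2d(P).astype(float)
    t=-Rm@np.array(im["xyz"],float)
    q=cv2.projectPoints(P,cv2.Rodrigues(Rm)[0],t,K(im),np.array(im["dist"],float))[0][:,0]
    return q[:,::-1]
def tri(rays):
    A=0;b=0
    for o,d in rays:
        M=np.eye(3)-np.outer(d,d);A=A+M;b=b+M@o
    x=np.linalg.solve(A,b); return x,[float(np.linalg.norm((np.eye(3)-np.outer(d,d))@(x-o))) for o,d in rays]
def save(im,n): cv2.imwrite("pics/"+n+".png",np.ascontiguousarray(im["pixels"][:,:,::-1]))
E
python3 - <<'E'
from h import *
s=read_state(); print({k:np.round(v,3) for k,v in s.items()})
I={c:imaging.get_image(c) for c in ("scene","top","wrist")}
for c in I: save(I[c],c+"0"); print(c,I[c]["fx"],I[c]["xyz"],np.round(rot(I[c]),3).tolist())
H=dict(round_center=239,oval_center=240,tongs=0,grip_left=16,grip_right=16,jaw_left=16,jaw_right=16,plate=0,mug=0,jam_jar=0,tumbler=0,pepper_mill=0,butter_knife=0,butter_dish=0,toaster=0)
for q,z in H.items():
    for c in ("scene","top"):
        print(q,c,[(round(d["score"],2),np.round(d["location"]).tolist(),np.round(atz(I[c],d["location"],z)[:2]).tolist()) for d in nets.pinpoint(c,q)[:3]])
E
```

```text
{'clock': np.float64(0.0), 'joints': array([-1.033e+00,  3.860e-01,  7.000e-03, -1.000e-03, -1.194e+00,
       -2.590e-01]), 'joint_vel': array([-0.001,  0.001, -0.001, -0.001, -0.   ,  0.   ]), 'joint_efforts': array([-0.0000e+00, -3.9229e+01,  1.8841e+01,  4.1860e+00, -5.0000e-03,
       -0.0000e+00]), 'position': array([ 171.878, -600.34 ,  255.218]), 'ee_rot': array([-0.139,  0.99 ,  0.001, -0.   ]), 'contact_force': array([-0.119,  0.289, -0.346]), 'wrist_torque': array([-0.024, -0.038, -0.027]), 'grasp_force': np.float64(0.0), 'gripper_width': np.float64(85.639)}
scene 496.6390479489682 [ 992.62807633  569.85782988 1244.26737512] [[-0.814, 0.475, -0.335], [0.581, 0.677, -0.452], [0.012, -0.563, -0.827]]
top 389.7498300910718 [ 317.64654123  -35.36145156 1339.39507526] [[0.025, -0.98, 0.199], [-1.0, -0.025, 0.004], [0.001, -0.199, -0.98]]
wrist 280.0711832634623 [  96.04207306 -622.35198552  371.53235314] [[-0.276, 0.915, 0.293], [0.961, 0.262, 0.086], [0.002, 0.305, -0.952]]
round_center scene [(0.96, [261.0, 374.0], [572.0, 221.0]), (0.8, [359.0, 409.0], [655.0, 434.0])]
round
[... 1275 characters left out ...]
 -279.0]), (0.57, [261.0, 305.0], [391.0, 11.0])]
tumbler scene [(0.7, [266.0, 251.0], [763.0, -46.0])]
tumbler top [(0.76, [159.0, 322.0], [756.0, -40.0])]
pepper_mill scene [(0.69, [265.0, 408.0], [404.0, 202.0])]
pepper_mill top [(0.79, [256.0, 246.0], [405.0, 215.0]), (0.16, [205.0, 349.0], [591.0, -136.0])]
butter_knife scene [(0.59, [185.0, 334.0], [407.0, -139.0])]
butter_knife top []
butter_dish scene [(0.58, [314.0, 453.0], [401.0, 379.0])]
butter_dish top [(0.65, [254.0, 197.0], [407.0, 381.0]), (0.59, [190.0, 237.0], [636.0, 260.0]), (0.36, [208.0, 423.0], [588.0, -397.0])]
toaster scene [(0.64, [283.0, 352.0], [565.0, 156.0])]
toaster top [(0.63, [206.0, 388.0], [592.0, -276.0])]
```

Run:
```python
import cv2
for n,(r0,r1,c0,c1) in dict(scene0=(100,400,190,500),top0=(130,300,170,450)).items():
    im=cv2.imread(f"pics/{n}.png")[r0:r1,c0:c1]; f=min(800/im.shape[1],600/im.shape[0]); print(n,f)
    cv2.imwrite(f"pics/{n}c.png",cv2.resize(im,None,fx=f,fy=f,interpolation=cv2.INTER_CUBIC)[:600,:800])
```

```text
scene0 2.0
top0 2.857142857142857
```

View pics/scene0c.png

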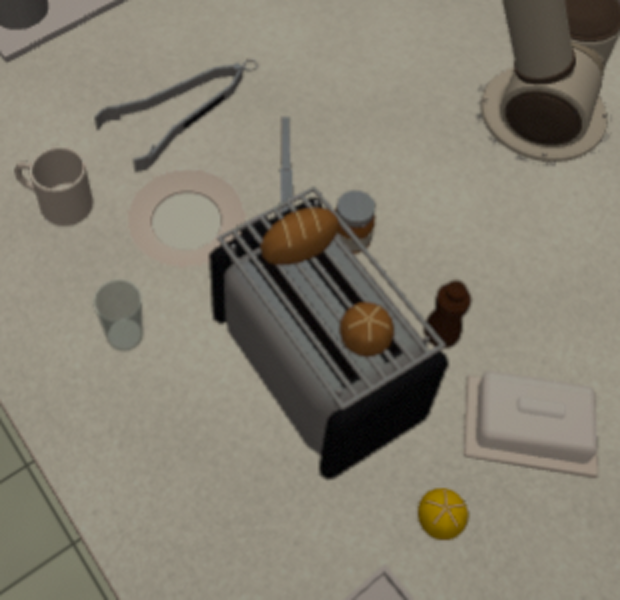

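View pics/top0c.png

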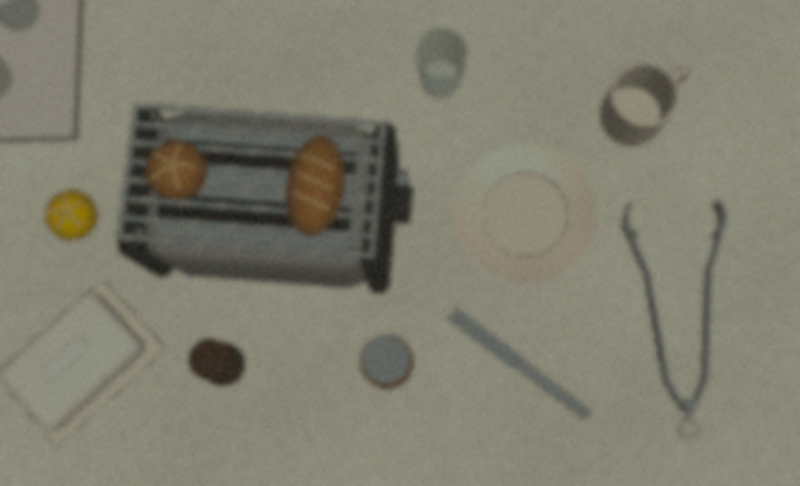

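The scene view shows the round roll on the rack at about (261,374), the yellow look-alike on the worktop at (359,409), and the tongs with their hinge at (141,310) and jaws towards +x. In the top view the tongs are at columns 390–424. The other things match the positions I measured. I'm moving over the tongs with the tool turned square to them.

Request:
apply_moves(
  rows=[
    {"hand": 1, "delta_pos": [-372, 172, 0], "yaw": 0.28},
    {"hand": 1, "delta_pos": [-372, 172, 0], "yaw": 0.28},
    {"hand": 1, "delta_pos": [-372, 172, 0], "yaw": 0.28},
    {"hand": 1, "delta_pos": [-372, 172, 0], "yaw": 0.28},
    {"hand": 1, "delta_pos": [-372, 172, 0], "yaw": 0.28},
    {"hand": 1, "delta_pos": [-372, 172, 0], "yaw": 0.28},
    {"hand": 1, "delta_pos": [-372, 172, 0], "yaw": 0.28},
    {"hand": 1, "delta_pos": [-372, 172, 0], "yaw": 0.28},
    {"hand": 1, "delta_pos": [-372, 172, 0], "yaw": 0.28},
    {"hand": 1, "delta_pos": [-372, 172, 0], "yaw": 0.28},
    {"hand": 1, "delta_pos": [-372, 172, 0], "yaw": 0.28},
    {"hand": 1, "delta_pos": [-372, 172, 0], "yaw": 0.28},
  ],
)

```text
clock: 2.65
position: [483.9, -331.5, 256.1]
ee_rot: [-0.001, 1.0, 0.0, -0.0]
contact_force: [0.1, -1.0, 0.1]
gripper_width: 85.5
grasp_force: 0.0
```

Run:
```python
from h import *
s=read_state(); print({k:np.round(s[k],3) for k in ("clock","position","ee_rot","joints")})
I={c:imaging.get_image(c) for c in ("scene","top","wrist")}; w=I["wrist"]; save(w,"wrist1")
for q,z in dict(tongs=0,grip_left=16,grip_right=16,jaw_left=16,jaw_right=16).items():
    print(q,[(round(d["score"],2),np.round(d["location"]).tolist(),np.round(atz(w,d["location"],z)[:2]).tolist()) for d in nets.pinpoint("wrist",q)[:3]])
# rolls by colour
for c in("scene","top"):
    h=cv2.cvtColor(np.ascontiguousarray(I[c]["pixels"]),cv2.COLOR_RGB2HSV)
    m=((h[...,0]<19)&(h[...,1]>120)&(h[...,2]>60)).astype(np.uint8)
    n,_,st,ce=cv2.connectedComponentsWithStats(m)
    for k in range(1,n):
        if st[k,4]>150: print(c,st[k],np.round(ce[k][::-1],1),np.round(atz(I[c],ce[k][::-1],241)))
```

```text
{'clock': np.float64(2.65), 'position': array([ 483.887, -331.459,  256.084]), 'ee_rot': array([-0.001,  1.   ,  0.   , -0.   ]), 'joints': array([-0.325,  0.32 , -0.09 , -0.   , -1.161, -1.244])}
tongs [(0.88, [79.0, 313.0], [364.0, -343.0]), (0.51, [248.0, 285.0], [595.0, -387.0])]
grip_left [(0.83, [171.0, 348.0], [476.0, -299.0])]
grip_right [(0.89, [175.0, 291.0], [482.0, -372.0])]
jaw_left [(0.57, [242.0, 363.0], [577.0, -274.0])]
jaw_right [(0.63, [246.0, 283.0], [583.0, -388.0])]
scene [427   0  17  56 231] [ 26.9 434.9] [-121. -323.  241.]
scene [320 204  45  28 776] [217.2 339.8] [566.  83. 241.]
scene [360 251  27  27 542] [264.1 372.9] [580. 226. 241.]
top [204   7 123  11 458] [ 10.8 267. ] [1172.  150.  241.]
top [325   9 223  14 936] [ 15.  426.3] [1170. -362.  241.]
top [271 179  19  32 468] [194.7 279.9] [567.  81. 241.]
top [222 180  20  19 278] [189.2 231.3] [579. 223. 241.]
```

View pics/wrist1.png

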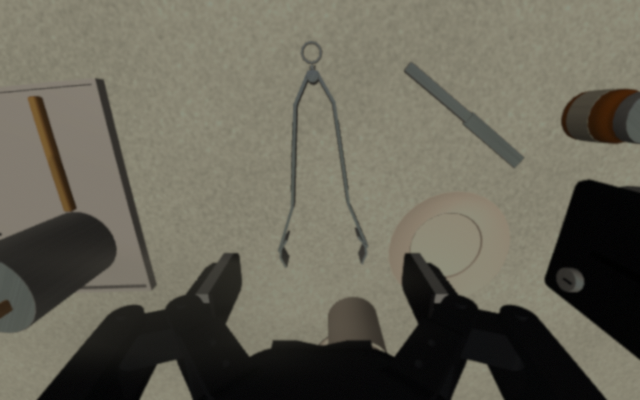

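The wrist view shows the tongs' hinge at (75,312) and jaws at (242,363) and (246,283). That gives a yaw of about 0.055 and a grip middle near (479,-336). Next I descend partway and check that the fingers straddle the arms.

Request:
apply_moves(
  rows=[
    {"hand": 1, "delta_pos": [5, -4.5, 60], "yaw": -0.053},
    {"hand": 1, "delta_pos": [5, -4.5, 120], "yaw": -0.053},
    {"hand": 1, "delta_pos": [5, -4.5, 180], "yaw": -0.053},
    {"hand": 1, "delta_pos": [5, -4.5, 180], "yaw": -0.053},
    {"hand": 1, "delta_pos": [5, -4.5, 180], "yaw": -0.053},
    {"hand": 1, "delta_pos": [5, -4.5, 180], "yaw": -0.053},
    {"hand": 1, "delta_pos": [5, -4.5, 180], "yaw": -0.053},
    {"hand": 1, "delta_pos": [5, -4.5, 180], "yaw": -0.053},
  ],
)

```text
clock: 3.72
position: [478.6, -338.5, 78.1]
ee_rot: [-0.026, 1.0, -0.001, 0.002]
contact_force: [-0.3, -0.2, -0.7]
gripper_width: 85.4
grasp_force: 0.0
```

Run:
```python
from h import *
s=read_state(); print({k:np.round(s[k],3) for k in ("clock","position","ee_rot","gripper_width")})
w=imaging.get_image("wrist"); save(w,"wrist2")
p=np.array(s["position"]); a=R.from_quat(s["ee_rot"]).as_matrix()
for q in ("tongs","grip_left","grip_right"):
    z=0 if q=="tongs" else 16
    for d in nets.pinpoint("wrist",q)[:2]:
        X=atz(w,d["location"],z); print(q,round(d["score"],2),np.round(d["location"]),np.round(X),"tool",np.round(a.T@(X-p)))
```

```text
{'clock': np.float64(3.717), 'position': array([ 478.567, -338.498,   78.133]), 'ee_rot': array([-0.026,  1.   , -0.001,  0.002]), 'gripper_width': np.float64(85.45)}
tongs 0.85 [ 53. 323.] [ 364. -344.    0.] tool [114.   1.  78.]
grip_left 0.71 [230. 376.] [ 476. -301.   16.] tool [ 1. 38. 62.]
grip_right 0.97 [228. 277.] [ 478. -370.   16.] tool [  2. -31.  62.]
```

View pics/wrist2.png

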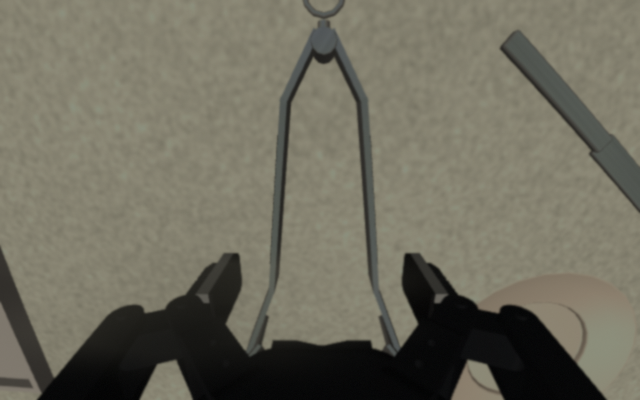

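The wrist picture shows both arms centred between the open finger pads: arms at columns 272 and 376, pads at 240 and 403. I descend, then part-close so that only the spring load holds the tongs, with the jaws still wide of the roll.

Request:
apply_moves(
  rows=[
    {"hand": 1, "delta_pos": [0, 2, 25], "yaw": 0},
    {"hand": 1, "delta_pos": [0, 2, 49], "yaw": 0},
    {"hand": 1, "delta_pos": [0, 2, 49], "yaw": 0},
    {"hand": 1, "delta_pos": [0, 2, 49], "yaw": 0},
    {"hand": 0.7, "delta_pos": [0, 2, 49], "yaw": 0},
    {"hand": 0.6, "delta_pos": [0, 2, 49], "yaw": 0},
    {"hand": 0.5, "delta_pos": [0, 2, 49], "yaw": 0},
    {"hand": 0.44, "delta_pos": [0, 2, 49], "yaw": 0},
    {"hand": 0.44, "delta_pos": [0, 2, 49], "yaw": 0},
    {"hand": 0.44, "delta_pos": [0, 2, 49], "yaw": 0},
    {"hand": 0.44, "delta_pos": [0, 2, 49], "yaw": 0},
  ],
)

```text
clock: 4.83
position: [479.3, -336.4, 30.6]
ee_rot: [-0.027, 1.0, -0.001, 0.003]
contact_force: [-0.9, 1.2, 7.1]
gripper_width: 61.5
grasp_force: 6.1
```

Request:
apply_moves(
  rows=[
    {"hand": 0.44, "delta_pos": [0, 0, -10], "yaw": 0},
    {"hand": 0.44, "delta_pos": [0, 0, -25], "yaw": 0},
    {"hand": 0.44, "delta_pos": [0, 0, -45], "yaw": 0},
    {"hand": 0.44, "delta_pos": [0, 0, -70], "yaw": 0},
    {"hand": 0.44, "delta_pos": [0, 0, -95], "yaw": 0},
    {"hand": 0.44, "delta_pos": [0, 0, -120], "yaw": 0},
    {"hand": 0.44, "delta_pos": [0, 0, -120], "yaw": 0},
    {"hand": 0.44, "delta_pos": [0, 0, -120], "yaw": 0},
    {"hand": 0.44, "delta_pos": [0, 0, -120], "yaw": 0},
  ],
)

```text
clock: 5.58
position: [476.6, -335.2, 147.4]
ee_rot: [-0.026, 1.0, 0.0, -0.0]
contact_force: [-0.4, -0.5, -1.4]
gripper_width: 61.4
grasp_force: 2.6
```

Run:
```python
from h import *
s=read_state(); print({k:np.round(s[k],3) for k in ("clock","position","ee_rot","gripper_width","grasp_force","contact_force")})
p=np.array(s["position"]); a=R.from_quat(s["ee_rot"]).as_matrix()
w=imaging.get_image("wrist"); save(w,"wrist3")
for c in ("wrist","scene"):
  im=imaging.get_image(c)
  for q in ("tongs","jaw_left","jaw_right"):
    for d in nets.pinpoint(c,q)[:2]:
        z=p[2]-23+(0 if q=="tongs" else 16)
        X=atz(im,d["location"],z); print(c,q,round(d["score"],2),np.round(d["location"]),np.round(X),"tool",np.round(a.T@(X-p)))
im=imaging.get_image("scene"); save(im,"s3")
x=cv2.imread("pics/s3.png")[60:260,190:400]; y=cv2.imread("pics/wrist3.png")
cv2.imwrite("pics/c3.png",cv2.hconcat([cv2.resize(x,(400,381)),cv2.resize(y,(400,250)).copy() if 0 else cv2.copyMakeBorder(cv2.resize(y,(400,250)),0,131,0,0,cv2.BORDER_CONSTANT)]))
```

```text
{'clock': np.float64(5.583), 'position': array([ 476.585, -335.242,  147.383]), 'ee_rot': array([-0.026,  1.   ,  0.   , -0.   ]), 'gripper_width': np.float64(61.357), 'grasp_force': np.float64(2.583), 'contact_force': array([-0.378, -0.51 , -1.425])}
wrist tongs 0.8 [ 59. 320.] [ 375. -341.  124.] tool [102.  -1.  23.]
scene tongs 0.83 [126. 304.] [ 406. -302.  124.] tool [69. 37. 23.]
scene tongs 0.37 [268. 252.] [786.  19. 124.] tool [-327.  338.   23.]
scene jaw_left 0.51 [148. 260.] [ 569. -292.  140.] tool [-95.  39.   7.]
scene jaw_left 0.42 [211. 288.] [624. -61. 140.] tool [-162.  266.    7.]
scene jaw_right 0.57 [129. 240.] [ 577. -388.  140.] tool [-98. -58.   7.]
```

View pics/c3.png

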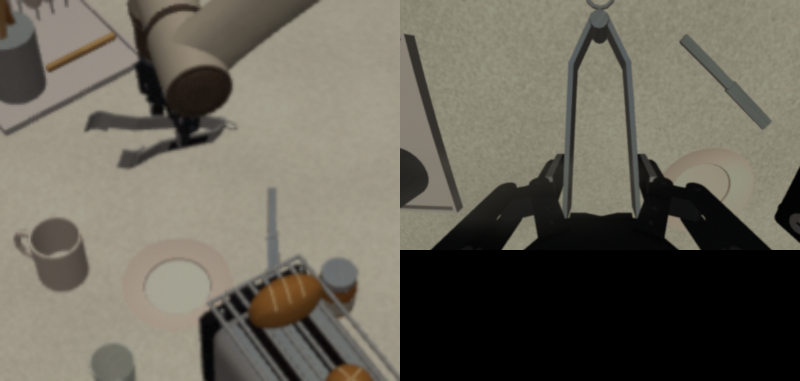

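The tongs are held, with hinge and both arms symmetric between the fingers. Next I lift and carry them over the toaster.

Request:
apply_moves(
  rows=[
    {"hand": 0.44, "delta_pos": [0, 0, -20], "yaw": 0},
    {"hand": 0.44, "delta_pos": [0, 0, -50], "yaw": 0},
    {"hand": 0.44, "delta_pos": [0, 0, -85], "yaw": 0},
    {"hand": 0.44, "delta_pos": [0, 0, -120], "yaw": 0},
    {"hand": 0.44, "delta_pos": [0, 5, -155], "yaw": 0},
    {"hand": 0.44, "delta_pos": [0, 20, -180], "yaw": 0},
    {"hand": 0.44, "delta_pos": [-1, 40, -195], "yaw": 0},
    {"hand": 0.44, "delta_pos": [-2, 65, -200], "yaw": 0},
    {"hand": 0.44, "delta_pos": [-3, 95, -200], "yaw": 0},
    {"hand": 0.44, "delta_pos": [-5, 128, -200], "yaw": 0},
    {"hand": 0.44, "delta_pos": [-6, 162, -200], "yaw": 0},
    {"hand": 0.44, "delta_pos": [-7, 196, -200], "yaw": 0},
  ],
)

```text
clock: 7.08
position: [473.6, -138.1, 347.3]
ee_rot: [-0.026, 1.0, 0.0, 0.0]
contact_force: [0.9, 0.6, -1.2]
gripper_width: 61.2
grasp_force: 2.6
```

Request:
apply_moves(
  rows=[
    {"hand": 0.44, "delta_pos": [-2, 34, 0], "yaw": 0},
    {"hand": 0.44, "delta_pos": [-3, 68, 0], "yaw": 0},
    {"hand": 0.44, "delta_pos": [-4, 102, 0], "yaw": 0},
    {"hand": 0.44, "delta_pos": [-5, 136, 0], "yaw": 0},
    {"hand": 0.44, "delta_pos": [-6, 170, 0], "yaw": 0},
    {"hand": 0.44, "delta_pos": [-7, 204, 0], "yaw": 0},
    {"hand": 0.44, "delta_pos": [-8, 238, 0], "yaw": 0},
    {"hand": 0.44, "delta_pos": [-9, 272, 0], "yaw": 0},
    {"hand": 0.44, "delta_pos": [-10, 304, 0], "yaw": 0},
    {"hand": 0.44, "delta_pos": [-11, 330, 0], "yaw": 0},
    {"hand": 0.44, "delta_pos": [-12, 350, 0], "yaw": 0},
    {"hand": 0.44, "delta_pos": [-13, 357, 0], "yaw": 0},
  ],
)

```text
clock: 8.08
position: [468.3, 220.2, 346.9]
ee_rot: [-0.027, 1.0, 0.0, -0.0]
contact_force: [0.1, -0.7, -1.0]
gripper_width: 61.7
grasp_force: 2.6
```

Request:
apply_moves(
  rows=[
    {"hand": 0.44, "delta_pos": [0, 0, 0], "yaw": 0},
    {"hand": 0.44, "delta_pos": [0, 0, 0], "yaw": 0},
    {"hand": 0.44, "delta_pos": [0, 0, 0], "yaw": 0},
  ],
)

```text
clock: 8.33
position: [468.5, 216.7, 347.4]
ee_rot: [-0.025, 1.0, -0.0, -0.0]
contact_force: [0.0, 0.5, -0.8]
gripper_width: 61.5
grasp_force: 2.6
```

```bash
cat > look.py <<'E'
from h import *
import sys
tag=sys.argv[1]; off=30
s=read_state(); print({k:np.round(s[k],3) for k in ("clock","position","ee_rot","gripper_width","grasp_force","contact_force")})
p=np.array(s["position"]); a=R.from_quat(s["ee_rot"]).as_matrix()
I={}
for c in ("wrist","scene","top"):
  im=I[c]=imaging.get_image(c); save(im,c+tag)
  for q in ("tongs","jaw_left","jaw_right","round_center"):
    for d in nets.pinpoint(c,q)[:2]:
        z=239 if q[0]=="r" else p[2]-off+(0 if q=="tongs" else 16)
        X=atz(im,d["location"],z); print(c,q,round(d["score"],2),np.round(d["location"]),np.round(X),"tool",np.round(a.T@(X-p)))
  jc=p-a[:,0]*112+np.array([0,0,16-off]); print(c,"predicted jaw-mid px",np.round(proj(im,jc)),np.round(jc), "roll px",np.round(proj(im,[580,224,239])))
r,cc=proj(I["scene"],[560,224,250])[0].astype(int)
x=I["scene"]["pixels"][max(r-90,0):r+90,cc-110:cc+110]
r,cc=proj(I["top"],[560,224,250])[0].astype(int)
y=I["top"]["pixels"][r-70:r+70,cc-80:cc+80]
f=lambda v:cv2.copyMakeBorder(cv2.resize(v,None,fx=400/v.shape[1],fy=400/v.shape[1],interpolation=2),0,max(0,400-int(round(v.shape[0]*400/v.shape[1]))),0,0,0)[:400]
cv2.imwrite(f"pics/c{tag}.png",np.ascontiguousarray(np.hstack([f(x),f(y)])[:,:,::-1]))
E
python3 look.py 4
```

```text
{'clock': np.float64(8.333), 'position': array([468.466, 216.732, 347.365]), 'ee_rot': array([-0.025,  1.   , -0.   , -0.   ]), 'gripper_width': np.float64(61.472), 'grasp_force': np.float64(2.558), 'contact_force': array([ 0.002,  0.452, -0.758])}
wrist tongs 0.8 [121. 322.] [394. 213. 317.] tool [75.  0. 30.]
wrist jaw_left 0.58 [275.  61.] [481.  73. 333.] tool [  -6. -144.   14.]
wrist round_center 0.96 [228. 422.] [481. 305. 239.] tool [-17.  88. 108.]
wrist round_center 0.92 [315. 323.] [578. 224. 239.] tool [-110.    2.  108.]
wrist predicted jaw-mid px [[415. 321.]] [580. 222. 333.] roll px [[317. 323.]]
scene tongs 0.84 [223. 432.] [441. 248. 317.] tool [26. 32. 30.]
scene tongs 0.47 [227. 420.] [470. 241. 317.] tool [-3. 24. 30.]
scene jaw_left 0.61 [242. 406.] [529. 257. 333.] tool [-62.  37.  14.]
scene jaw_right 0.67 [210. 372.] [536. 152. 333.] tool [-64. -68.  14.]
scene jaw_right 0.34 [272. 252.] [830. 130. 333.] tool [-356. -105.   14.]
scene round_center 0.83 [355. 410.] [647. 429. 239.] tool [-189.  203.  108.]
scene round_center 0.78 [265. 374.] [577. 229. 239.] tool [-109.    6.  108.]
scene predicted jaw-mid px [[243. 376.]] [580. 222. 333.] roll px [[264. 372.]]
top tongs 0.75 [252. 232.] [394. 192. 317.] tool [ 76. -21.  30.]
top jaw_left 0.52 [190. 232.] [555. 200. 333.] tool [-85. -22.  14.]
top jaw_left 0.31 [157. 324.] [653. -44. 333.] tool [-171. -270.   14.]
top jaw_right 0.58 [182. 237.] [577. 188. 333.] tool [-107.  -34.   14.]
top round_center 0.56 [185. 231.] [592. 224. 239.] tool [-124.    1.  108.]
top round_center 0.42 [190. 236.] [578. 211. 239.] tool [-109.  -12.  108.]
top predicted jaw-mid px [[181. 224.]] [580. 222. 333.] roll px [[189. 231.]]
```

View pics/c4.png

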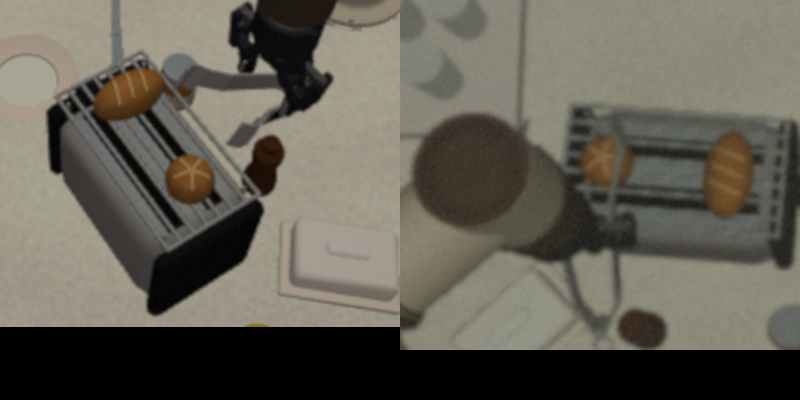

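The crop shows the open jaws nearer the robot than predicted, and the hinge has shifted in the wrist view, so the tongs have probably pitched in the grip. I'll estimate the pitch angle.

Run:
```python
from h import *
s=read_state(); p=np.array(s["position"]); a=R.from_quat(s["ee_rot"]).as_matrix()
W=imaging.get_image("wrist");S=imaging.get_image("scene")
# intersect rays with tool plane y=0, print tool x,z
def pl(im,rc,y=0):
    o,d=ray(im,rc); o=a.T@(o-p); d=a.T@d; t=(y-o[1])/d[1]; return np.round(o+d*t)
o,d=ray(W,[121,322]);o=a.T@(o-p);d=a.T@d
for t in (60,90,120,150,180,210): print("hinge cand",np.round(o+d*t))
print("jawL y+50",pl(S,[242,406],50),"jawR y-50",pl(S,[210,372],-50),"mid",pl(S,[226,389]))
for th in (0,.2,.4,.6,.8,1): # pitch, jaws up positive; pivot tool z=14
    c,n=np.cos(th),np.sin(th)
    f=lambda u,y:p+a@np.array([-u*c,y,14-u*n])
    print(th,np.round(proj(W,[f(-114,0)])[0]),np.round(proj(S,[f(-114,0),f(112,52),f(112,-52)])).tolist())
    th=-th
x=W["pixels"]; y=S["pixels"][150:300,330:490]
g=np.hstack([x[:, 100:540][:, :],cv2.resize(y,(360,338))[:338] if 0 else cv2.copyMakeBorder(cv2.resize(y,(360,338)),0,62,0,0,0)])
cv2.imwrite("pics/w5.png",np.ascontiguousarray(g[:,:,::-1]))
```

```text
hinge cand [ 77.  -0. -56.]
hinge cand [ 76.   0. -26.]
hinge cand [75.  0.  4.]
hinge cand [74.  0. 34.]
hinge cand [74.  0. 64.]
hinge cand [73.  0. 94.]
jawL y+50 [-84.  50. -28.] jawR y-50 [-85. -50. -28.] mid [-83.   0. -25.]
0 [ 23. 322.] [[189.0, 450.0], [260.0, 394.0], [226.0, 360.0]]
0.2 [ 42. 322.] [[196.0, 448.0], [255.0, 396.0], [220.0, 362.0]]
0.4 [ 64. 322.] [[203.0, 443.0], [248.0, 400.0], [213.0, 365.0]]
0.6 [ 88. 322.] [[210.0, 438.0], [240.0, 405.0], [205.0, 370.0]]
0.8 [111. 322.] [[217.0, 432.0], [231.0, 412.0], [197.0, 376.0]]
1 [135. 321.] [[224.0, 426.0], [223.0, 420.0], [189.0, 383.0]]
```

View pics/w5.png

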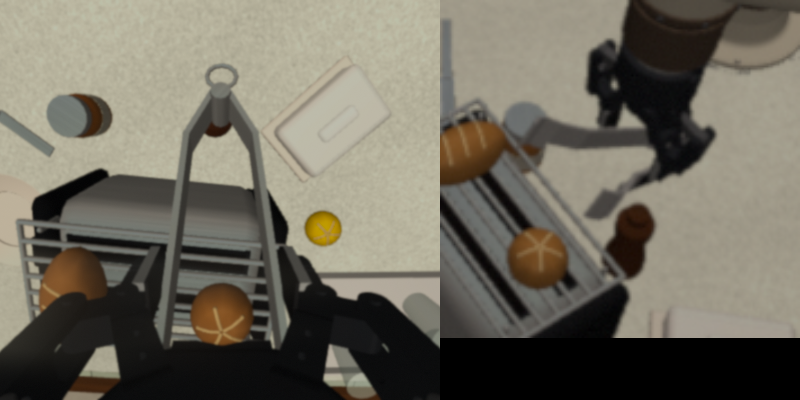

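The wrist view shows the hinge hanging low at (90,222): the tongs are pitched jaws-up by about 0.65 rad. I'll take them back to their free spot, press the hinge on the worktop to level them, and regrip.

Request:
apply_moves(
  rows=[
    {"hand": 0.44, "delta_pos": [0, -15, 0], "yaw": 0},
    {"hand": 0.44, "delta_pos": [1, -50, 0], "yaw": 0},
    {"hand": 0.44, "delta_pos": [3, -90, 0], "yaw": 0},
    {"hand": 0.44, "delta_pos": [5, -130, 0], "yaw": 0},
    {"hand": 0.44, "delta_pos": [6, -170, 0], "yaw": 0},
    {"hand": 0.44, "delta_pos": [7, -210, 0], "yaw": 0},
    {"hand": 0.44, "delta_pos": [9, -250, 0], "yaw": 0},
    {"hand": 0.44, "delta_pos": [10, -290, 0], "yaw": 0},
    {"hand": 0.44, "delta_pos": [12, -330, 0], "yaw": 0},
    {"hand": 0.44, "delta_pos": [13, -370, 0], "yaw": 0},
    {"hand": 0.44, "delta_pos": [14, -410, 0], "yaw": 0},
    {"hand": 0.44, "delta_pos": [15, -450, 0], "yaw": 0},
  ],
)

```text
clock: 10.18
position: [475.9, -234.9, 347.7]
ee_rot: [-0.026, 1.0, -0.0, 0.0]
contact_force: [1.2, 0.2, -1.6]
gripper_width: 61.7
grasp_force: 2.6
```

Request:
apply_moves(
  rows=[
    {"hand": 0.44, "delta_pos": [2, -40, 0], "yaw": 0},
    {"hand": 0.44, "delta_pos": [4, -75, 20], "yaw": 0},
    {"hand": 0.44, "delta_pos": [5, -95, 50], "yaw": 0},
    {"hand": 0.44, "delta_pos": [5, -103, 85], "yaw": 0},
    {"hand": 0.44, "delta_pos": [5, -103, 120], "yaw": 0},
    {"hand": 0.44, "delta_pos": [5, -103, 155], "yaw": 0},
    {"hand": 0.44, "delta_pos": [5, -103, 185], "yaw": 0},
    {"hand": 0.44, "delta_pos": [5, -103, 210], "yaw": 0},
    {"hand": 0.44, "delta_pos": [5, -103, 225], "yaw": 0},
    {"hand": 0.44, "delta_pos": [5, -103, 235], "yaw": 0},
    {"hand": 0.44, "delta_pos": [5, -103, 235], "yaw": 0},
    {"hand": 0.44, "delta_pos": [5, -103, 235], "yaw": 0},
  ],
)

```text
clock: 11.18
position: [477.4, -336.0, 112.7]
ee_rot: [-0.026, 1.0, -0.0, 0.0]
contact_force: [0.2, -0.2, -0.2]
gripper_width: 61.2
grasp_force: 2.6
```

Run:
```python
from h import *
s=read_state(); print({k:np.round(s[k],3) for k in ("clock","position","gripper_width","grasp_force","contact_force")})
W=imaging.get_image("wrist"); print(nets.pinpoint("wrist","tongs")[:1])
```

```text
{'clock': np.float64(11.183), 'position': array([ 477.351, -336.035,  112.687]), 'gripper_width': np.float64(61.203), 'grasp_force': np.float64(2.561), 'contact_force': array([ 0.213, -0.167, -0.249])}
[{'location': [113.2, 323.5], 'score': 0.91}]
```

Request:
apply_moves(
  rows=[
    {"hand": 0.44, "delta_pos": [0, 0, 8], "yaw": 0},
    {"hand": 0.44, "delta_pos": [0, 0, 16], "yaw": 0},
    {"hand": 0.44, "delta_pos": [0, 0, 24], "yaw": 0},
    {"hand": 0.44, "delta_pos": [0, 0, 32], "yaw": 0},
    {"hand": 0.44, "delta_pos": [0, 0, 40], "yaw": 0},
    {"hand": 0.44, "delta_pos": [0, 0, 48], "yaw": 0},
    {"hand": 0.44, "delta_pos": [0, 0, 55], "yaw": 0},
    {"hand": 0.44, "delta_pos": [0, 0, 62], "yaw": 0},
    {"hand": 0.44, "delta_pos": [0, 0, 69], "yaw": 0},
    {"hand": 0.44, "delta_pos": [0, 0, 75], "yaw": 0},
    {"hand": 0.44, "delta_pos": [0, 0, 80], "yaw": 0},
    {"hand": 0.44, "delta_pos": [0, 0, 80], "yaw": 0},
  ],
)

```text
clock: 12.28
position: [477.0, -335.5, 31.4]
ee_rot: [-0.026, 1.0, 0.0, -0.001]
contact_force: [-0.9, 0.1, -1.6]
gripper_width: 61.6
grasp_force: 2.6
```

Request:
apply_moves(
  rows=[
    {"hand": 0.7, "delta_pos": [0, 0, 0], "yaw": 0},
    {"hand": 1, "delta_pos": [0, 0, 0], "yaw": 0},
    {"hand": 1, "delta_pos": [0, 0, 0], "yaw": 0},
  ],
)

```text
clock: 12.53
position: [477.6, -335.8, 32.8]
ee_rot: [-0.026, 1.0, -0.0, 0.001]
contact_force: [1.1, 0.1, 0.0]
gripper_width: 85.0
grasp_force: 0.0
```

Run:
```python
from h import *
s=read_state(); print({k:np.round(s[k],3) for k in ("clock","position","ee_rot","gripper_width","grasp_force","contact_force")})
p=np.array(s["position"]); a=R.from_quat(s["ee_rot"]).as_matrix()
w=imaging.get_image("wrist"); save(w,"wrist6"); S=imaging.get_image("scene")
for c,im in (("wrist",w),("scene",S)):
  for q in ("tongs","grip_left","grip_right","jaw_left","jaw_right"):
    z=0 if q=="tongs" else 16
    for d in nets.pinpoint(c,q)[:1]:
        X=atz(im,d["location"],z); print(c,q,round(d["score"],2),np.round(d["location"]),np.round(X),"tool",np.round(a.T@(X-p)))
y=S["pixels"][100:220,200:360]
g=np.hstack([w["pixels"][:, 100:540],cv2.copyMakeBorder(cv2.resize(y,(360,270)),0,130,0,0,0)])
cv2.imwrite("pics/w6.png",np.ascontiguousarray(g[:,:,::-1]))
```

```text
{'clock': np.float64(12.533), 'position': array([ 477.582, -335.783,   32.844]), 'ee_rot': array([-0.026,  1.   , -0.   ,  0.001]), 'gripper_width': np.float64(84.958), 'grasp_force': np.float64(0.0), 'contact_force': array([1.099, 0.139, 0.033])}
wrist tongs 0.79 [ 36. 320.] [ 364. -343.    0.] tool [113.  -1.  33.]
wrist grip_left 0.61 [268. 387.] [ 477. -300.   16.] tool [-1. 35. 17.]
wrist grip_right 0.83 [268. 261.] [ 481. -369.   16.] tool [ -2. -33.  17.]
scene tongs 0.9 [141. 309.] [ 366. -333.    0.] tool [111.   9.  33.]
scene grip_left 0.71 [161. 286.] [ 481. -294.   16.] tool [-6. 42. 17.]
scene grip_right 0.75 [146. 274.] [ 479. -368.   16.] tool [  0. -32.  17.]
scene jaw_left 0.56 [182. 262.] [ 590. -268.   16.] tool [-115.   62.   17.]
scene jaw_right 0.54 [158. 247.] [ 577. -377.   16.] tool [-98. -47.  17.]
```

View pics/w6.png

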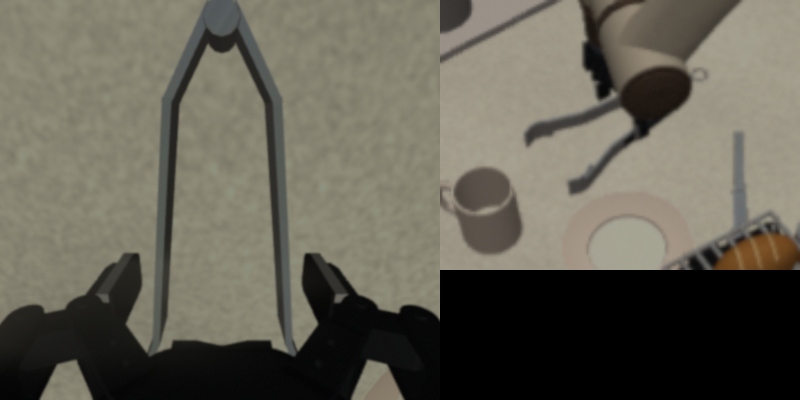

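The tongs lie flat at their old place, hinge at (18,222) in the left crop. With the arms diverging, the pads touched only at their jaw-side edge, ahead of the centre of mass. I regrip 8 mm nearer the hinge and slightly narrower, then test-lift gently.

Request:
apply_moves(
  rows=[
    {"hand": 1, "delta_pos": [8, 0, 0], "yaw": 0},
    {"hand": 1, "delta_pos": [8, 0, 0], "yaw": 0},
    {"hand": 0.7, "delta_pos": [8, 0, 0], "yaw": 0},
    {"hand": 0.5, "delta_pos": [8, 0, 0], "yaw": 0},
    {"hand": 0.35, "delta_pos": [8, 0, 0], "yaw": 0},
    {"hand": 0.35, "delta_pos": [8, 0, 0], "yaw": 0},
    {"hand": 0.35, "delta_pos": [8, 0, 0], "yaw": 0},
    {"hand": 0.35, "delta_pos": [8, 0, 0], "yaw": 0},
  ],
)

```text
clock: 13.8
position: [470.3, -336.5, 34.0]
ee_rot: [-0.027, 1.0, -0.001, 0.001]
contact_force: [-1.1, 1.5, 6.9]
gripper_width: 58.0
grasp_force: 6.9
```

Request:
apply_moves(
  rows=[
    {"hand": 0.35, "delta_pos": [0, 0, -3], "yaw": 0},
    {"hand": 0.35, "delta_pos": [0, 0, -10], "yaw": 0},
    {"hand": 0.35, "delta_pos": [0, 0, -20], "yaw": 0},
    {"hand": 0.35, "delta_pos": [0, 0, -32], "yaw": 0},
    {"hand": 0.35, "delta_pos": [0, 0, -44], "yaw": 0},
    {"hand": 0.35, "delta_pos": [0, 0, -56], "yaw": 0},
    {"hand": 0.35, "delta_pos": [0, 0, -66], "yaw": 0},
    {"hand": 0.35, "delta_pos": [0, 0, -74], "yaw": 0},
    {"hand": 0.35, "delta_pos": [0, 0, -78], "yaw": 0},
    {"hand": 0.35, "delta_pos": [0, 0, -80], "yaw": 0},
    {"hand": 0.35, "delta_pos": [0, 0, -80], "yaw": 0},
  ],
)

```text
clock: 14.72
position: [469.2, -336.0, 112.5]
ee_rot: [-0.026, 1.0, -0.0, 0.0]
contact_force: [0.4, -0.5, -1.3]
gripper_width: 57.9
grasp_force: 3.0
```

```bash
cat > pitch.py <<'E'
from h import *
from scipy.optimize import least_squares
s=read_state(); print({k:np.round(s[k],3) for k in ("clock","position","gripper_width","grasp_force","contact_force")})
p=np.array(s["position"]); a=R.from_quat(s["ee_rot"]).as_matrix()
W=imaging.get_image("wrist"); d=nets.pinpoint("wrist","tongs")[0]
S=imaging.get_image("scene"); L=nets.pinpoint("scene","jaw_left")[:1]; Rr=nets.pinpoint("scene","jaw_right")[:1]
print(np.round(d["location"]),[np.round(q["location"]) for q in L+Rr],[round(q["score"],2) for q in [d]+L+Rr])
hw=(64+(s["gripper_width"]-43)/27*47)/2
for th in (-.4,-.2,0,.2,.4,.6):
    c,n=np.cos(th),np.sin(th)
    def f(u,y,v): return p+a@np.array([-u*c+v*-n*-1,y,20-u*n-v*c])  # u along, v up from pivot
    print(th,"hinge",np.round(proj(W,[f(-105,0,-10)])[0]),"jaws",np.round(proj(S,[f(121,hw,0),f(121,-hw,0)])).tolist())
E
python3 pitch.py
```

```text
{'clock': np.float64(14.717), 'position': array([ 469.209, -335.994,  112.544]), 'gripper_width': np.float64(57.891), 'grasp_force': np.float64(3.027), 'contact_force': array([ 0.359, -0.493, -1.299])}
[ 53. 317.] [array([165., 258.]), array([145., 244.])] [0.78, 0.62, 0.54]
-0.4 hinge [ 45. 322.] jaws [[171.0, 261.0], [153.0, 245.0]]
-0.2 hinge [ 45. 322.] jaws [[167.0, 258.0], [149.0, 242.0]]
0 hinge [ 55. 322.] jaws [[163.0, 257.0], [144.0, 240.0]]
0.2 hinge [ 70. 322.] jaws [[157.0, 257.0], [139.0, 240.0]]
0.4 hinge [ 89. 322.] jaws [[151.0, 258.0], [132.0, 241.0]]
0.6 hinge [109. 322.] jaws [[144.0, 261.0], [126.0, 243.0]]
```

The tongs are now level (pitch about 0). I'm carrying them over the round roll with gentle ramps.

Request:
apply_moves(
  rows=[
    {"hand": 0.35, "delta_pos": [0, 2, -6], "yaw": 0},
    {"hand": 0.35, "delta_pos": [0, 6, -18], "yaw": 0},
    {"hand": 0.35, "delta_pos": [0, 12, -36], "yaw": 0},
    {"hand": 0.35, "delta_pos": [-1, 20, -57], "yaw": 0},
    {"hand": 0.35, "delta_pos": [-1, 30, -80], "yaw": 0},
    {"hand": 0.35, "delta_pos": [-2, 42, -104], "yaw": 0},
    {"hand": 0.35, "delta_pos": [-2, 56, -128], "yaw": 0},
    {"hand": 0.35, "delta_pos": [-3, 72, -152], "yaw": 0},
    {"hand": 0.35, "delta_pos": [-3, 90, -175], "yaw": 0},
    {"hand": 0.35, "delta_pos": [-4, 110, -196], "yaw": 0},
    {"hand": 0.35, "delta_pos": [-4, 132, -212], "yaw": 0},
    {"hand": 0.35, "delta_pos": [-5, 155, -224], "yaw": 0},
  ],
)

```text
clock: 15.97
position: [466.0, -180.1, 339.6]
ee_rot: [-0.026, 1.0, -0.0, 0.002]
contact_force: [1.5, 0.3, -1.7]
gripper_width: 58.1
grasp_force: 3.0
```

Request:
apply_moves(
  rows=[
    {"hand": 0.35, "delta_pos": [-1, 25, -3], "yaw": 0},
    {"hand": 0.35, "delta_pos": [-2, 51, -4], "yaw": 0},
    {"hand": 0.35, "delta_pos": [-3, 78, -4], "yaw": 0},
    {"hand": 0.35, "delta_pos": [-4, 105, -4], "yaw": 0},
    {"hand": 0.35, "delta_pos": [-5, 132, -4], "yaw": 0},
    {"hand": 0.35, "delta_pos": [-6, 159, -4], "yaw": 0},
    {"hand": 0.35, "delta_pos": [-7, 186, -4], "yaw": 0},
    {"hand": 0.35, "delta_pos": [-8, 213, -4], "yaw": 0},
    {"hand": 0.35, "delta_pos": [-9, 239, -4], "yaw": 0},
    {"hand": 0.35, "delta_pos": [-10, 264, -4], "yaw": 0},
    {"hand": 0.35, "delta_pos": [-10, 288, -4], "yaw": 0},
    {"hand": 0.35, "delta_pos": [-11, 310, -4], "yaw": 0},
  ],
)

```text
clock: 16.97
position: [460.3, 130.6, 341.6]
ee_rot: [-0.026, 1.0, 0.001, 0.001]
contact_force: [-1.1, 0.3, -0.8]
gripper_width: 57.8
grasp_force: 3.0
```

Request:
apply_moves(
  rows=[
    {"hand": 0.35, "delta_pos": [-1, 20, 0], "yaw": 0},
    {"hand": 0.35, "delta_pos": [-1, 38, 0], "yaw": 0},
    {"hand": 0.35, "delta_pos": [-2, 54, 0], "yaw": 0},
    {"hand": 0.35, "delta_pos": [-2, 67, 0], "yaw": 0},
    {"hand": 0.35, "delta_pos": [-2, 77, 0], "yaw": 0},
    {"hand": 0.35, "delta_pos": [-3, 84, 0], "yaw": 0},
    {"hand": 0.35, "delta_pos": [-3, 88, 0], "yaw": 0},
    {"hand": 0.35, "delta_pos": [-3, 89, 0], "yaw": 0},
    {"hand": 0.35, "delta_pos": [-3, 89, 0], "yaw": 0},
    {"hand": 0.35, "delta_pos": [-3, 89, 0], "yaw": 0},
  ],
)

```text
clock: 17.8
position: [459.5, 217.7, 340.3]
ee_rot: [-0.026, 1.0, -0.0, -0.0]
contact_force: [0.4, -0.7, -1.3]
gripper_width: 57.4
grasp_force: 3.0
```

```bash
python3 pitch.py
python3 - <<'E'
from h import *
s=read_state(); p=np.array(s["position"]); a=R.from_quat(s["ee_rot"]).as_matrix()
W=imaging.get_image("wrist");S=imaging.get_image("scene")
for d in nets.pinpoint("wrist","round_center")[:2]: print("roll wrist",round(d["score"],2),np.round(d["location"]),np.round(atz(W,d["location"],239)))
h=cv2.cvtColor(np.ascontiguousarray(W["pixels"]),cv2.COLOR_RGB2HSV); m=((h[...,0]<19)&(h[...,1]>120)&(h[...,2]>50)).astype(np.uint8)
n,_,st,ce=cv2.connectedComponentsWithStats(m)
for k in range(1,n):
    if st[k,4]>300: print(st[k],np.round(atz(W,ce[k][::-1],241)), "edges y",atz(W,[ce[k][1],st[k,0]],239)[1],atz(W,[ce[k][1],st[k,0]+st[k,2]],239)[1])
y=S["pixels"][150:330,310:490]
g=np.hstack([W["pixels"][:, 120:520],cv2.resize(y,(400,400),interpolation=2)])
cv2.imwrite("pics/w7.png",np.ascontiguousarray(g[:,:,::-1]))
E
```

```text
{'clock': np.float64(17.8), 'position': array([459.505, 217.737, 340.33 ]), 'gripper_width': np.float64(57.372), 'grasp_force': np.float64(3.027), 'contact_force': array([ 0.428, -0.665, -1.275])}
[ 58. 317.] [array([263., 394.]), array([233., 365.])] [0.93, 0.57, 0.68]
-0.4 hinge [ 45. 322.] jaws [[269.0, 391.0], [241.0, 364.0]]
-0.2 hinge [ 45. 322.] jaws [[266.0, 390.0], [237.0, 362.0]]
0 hinge [ 55. 322.] jaws [[261.0, 390.0], [232.0, 362.0]]
0.2 hinge [ 70. 322.] jaws [[255.0, 393.0], [226.0, 364.0]]
0.4 hinge [ 89. 322.] jaws [[247.0, 397.0], [218.0, 368.0]]
0.6 hinge [109. 322.] jaws [[239.0, 403.0], [210.0, 373.0]]
roll wrist 0.84 [235. 421.] [476. 304. 239.]
roll wrist 0.62 [333. 319.] [584. 222. 239.]
[171 101  29  42 437] [391. 116. 241.] edges y 100.59209500542507 122.76840746276166
[ 136  261   68   59 1954] [536.  81. 241.] edges y 51.348754325438705 114.85514929095373
[ 290  296   63   50 2524] [569. 223. 241.] edges y 193.82818906168282 253.81555749254676
[   0  365   79   20 1018] [662. -80. 241.] edges y -127.19763861432861 -31.869014779460286
[171 379  47  16 497] [662.  92. 241.] edges y 67.68035945660841 118.59541283855917
```

View pics/w7.png

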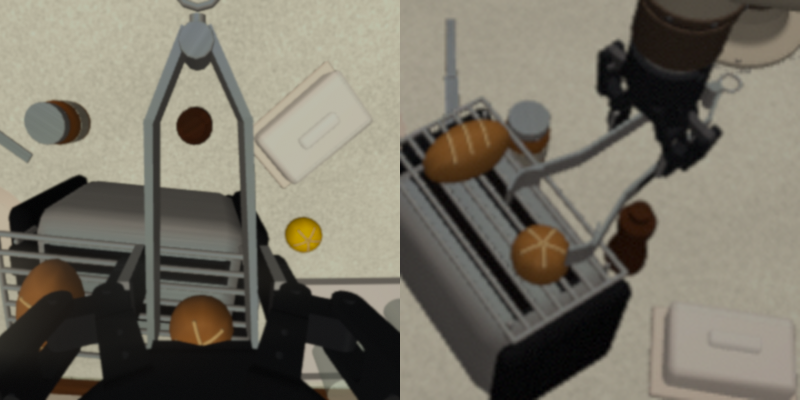

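The tongs are level, with the jaws straddling above the round roll, which is at (202,325) in the wrist crop and (540,250) in the scene crop. Now I lower the open jaws around it.

Request:
apply_moves(
  rows=[
    {"hand": 0.35, "delta_pos": [-1, 0, 4], "yaw": 0},
    {"hand": 0.35, "delta_pos": [-2, 0, 10], "yaw": 0},
    {"hand": 0.35, "delta_pos": [-4, 0, 18], "yaw": 0},
    {"hand": 0.35, "delta_pos": [-4, 0, 27], "yaw": 0},
    {"hand": 0.35, "delta_pos": [-4, 0, 36], "yaw": 0},
    {"hand": 0.35, "delta_pos": [-4, 0, 45], "yaw": 0},
    {"hand": 0.35, "delta_pos": [-4, 0, 54], "yaw": 0},
    {"hand": 0.35, "delta_pos": [-4, 0, 62], "yaw": 0},
    {"hand": 0.35, "delta_pos": [-4, 0, 70], "yaw": 0},
    {"hand": 0.35, "delta_pos": [-4, 0, 76], "yaw": 0},
    {"hand": 0.35, "delta_pos": [-4, 0, 80], "yaw": 0},
    {"hand": 0.35, "delta_pos": [-4, 0, 80], "yaw": 0},
  ],
)

```text
clock: 19.2
position: [463.2, 218.2, 259.3]
ee_rot: [-0.026, 1.0, -0.0, -0.001]
contact_force: [0.1, -0.3, -1.9]
gripper_width: 57.6
grasp_force: 3.0
```

```bash
python3 pitch.py
python3 - <<'E'
from h import *
W=imaging.get_image("wrist");S=imaging.get_image("scene")
y=S["pixels"][210:310,320:440]
g=np.hstack([W["pixels"][:, 170:470],cv2.resize(y,(480,400),interpolation=2)])
cv2.imwrite("pics/w8.png",np.ascontiguousarray(g[:,:,::-1]))
E
```

```text
{'clock': np.float64(19.2), 'position': array([463.176, 218.216, 259.31 ]), 'gripper_width': np.float64(57.572), 'grasp_force': np.float64(3.027), 'contact_force': array([ 0.078, -0.31 , -1.915])}
[ 55. 320.] [array([282., 390.]), array([267., 410.])] [0.68, 0.67, 0.52]
-0.4 hinge [ 45. 322.] jaws [[286.0, 385.0], [258.0, 359.0]]
-0.2 hinge [ 45. 322.] jaws [[283.0, 384.0], [255.0, 358.0]]
0 hinge [ 55. 322.] jaws [[279.0, 384.0], [251.0, 358.0]]
0.2 hinge [ 70. 322.] jaws [[274.0, 387.0], [245.0, 360.0]]
0.4 hinge [ 89. 322.] jaws [[267.0, 390.0], [239.0, 363.0]]
0.6 hinge [109. 322.] jaws [[259.0, 396.0], [231.0, 368.0]]
```

View pics/w8.png

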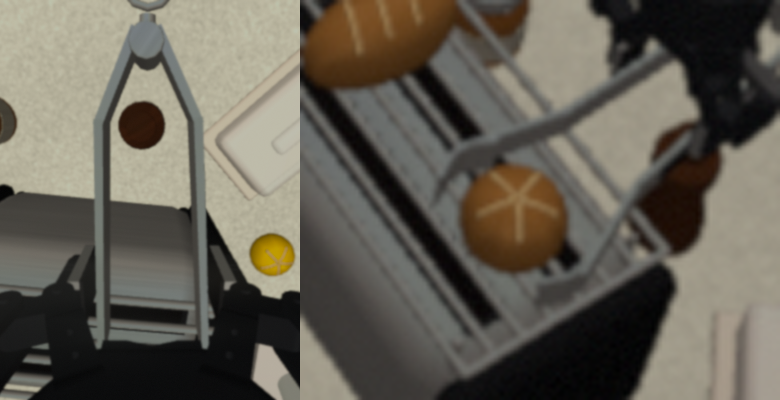

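The jaws stand on either side of the round roll in the scene crop, right jaw near (453,175) and left jaw near (565,280), about 4 mm too far out. I correct that and close.

Request:
apply_moves(
  rows=[
    {"hand": 0.35, "delta_pos": [4, 0, 0], "yaw": 0},
    {"hand": 0.25, "delta_pos": [4, 0, 0], "yaw": 0},
    {"hand": 0.15, "delta_pos": [4, 0, 0], "yaw": 0},
    {"hand": 0.08, "delta_pos": [4, 0, 0], "yaw": 0},
    {"hand": 0.02, "delta_pos": [4, 0, 0], "yaw": 0},
    {"hand": -0.05, "delta_pos": [4, 0, 0], "yaw": 0},
    {"hand": -0.2, "delta_pos": [4, 0, 0], "yaw": 0},
    {"hand": -0.5, "delta_pos": [4, 0, 0], "yaw": 0},
    {"hand": -1, "delta_pos": [4, 0, 0], "yaw": 0},
    {"hand": -1, "delta_pos": [4, 0, 0], "yaw": 0},
    {"hand": -1, "delta_pos": [4, 0, 0], "yaw": 0},
  ],
)

```text
clock: 20.47
position: [459.5, 218.1, 260.4]
ee_rot: [-0.026, 1.0, -0.0, -0.0]
contact_force: [-0.5, -1.1, 0.3]
gripper_width: 40.8
grasp_force: 60.4
```

Request:
apply_moves(
  rows=[
    {"hand": -1, "delta_pos": [0, 0, -3], "yaw": 0},
    {"hand": -1, "delta_pos": [0, 0, -9], "yaw": 0},
    {"hand": -1, "delta_pos": [0, 0, -18], "yaw": 0},
    {"hand": -1, "delta_pos": [0, 0, -30], "yaw": 0},
    {"hand": -1, "delta_pos": [0, 0, -44], "yaw": 0},
    {"hand": -1, "delta_pos": [0, 0, -58], "yaw": 0},
    {"hand": -1, "delta_pos": [0, 0, -70], "yaw": 0},
    {"hand": -1, "delta_pos": [0, 0, -78], "yaw": 0},
    {"hand": -1, "delta_pos": [0, 0, -80], "yaw": 0},
    {"hand": -1, "delta_pos": [0, 0, -80], "yaw": 0},
    {"hand": -1, "delta_pos": [0, 0, -80], "yaw": 0},
  ],
)

```text
clock: 21.38
position: [459.2, 218.1, 339.8]
ee_rot: [-0.026, 1.0, -0.0, -0.001]
contact_force: [-0.5, 0.2, -2.5]
gripper_width: 40.8
grasp_force: 60.6
```

```bash
python3 pitch.py
python3 - <<'E'
from h import *
W=imaging.get_image("wrist");S=imaging.get_image("scene");T=imaging.get_image("top")
for q in("round_center","oval_center"): print(q,[(np.round(d["location"]),round(d["score"],2)) for d in nets.pinpoint("scene",q)[:2]])
for d in nets.pinpoint("scene","plate")[:1]: print("plate s",np.round(atz(S,d["location"],0)))
for d in nets.find_in("top","plate")[:1]: print("plate t",np.round(atz(T,d["location"],15)))
for d in nets.find_in("scene","plate")[:1]: print("plate s",np.round(atz(S,d["location"],15)))
y=S["pixels"][170:310,300:460]
g=np.hstack([W["pixels"][:, 170:470],cv2.resize(y,(457,400),interpolation=2)])
cv2.imwrite("pics/w9.png",np.ascontiguousarray(g[:,:,::-1]))
E
```

```text
{'clock': np.float64(21.383), 'position': array([459.203, 218.129, 339.772]), 'gripper_width': np.float64(40.76), 'grasp_force': np.float64(60.626), 'contact_force': array([-0.536,  0.183, -2.475])}
[ 52. 320.] [array([258., 391.]), array([236., 366.])] [0.94, 0.47, 0.49]
-0.4 hinge [ 45. 322.] jaws [[264.0, 386.0], [245.0, 368.0]]
-0.2 hinge [ 45. 322.] jaws [[261.0, 385.0], [242.0, 367.0]]
0 hinge [ 55. 322.] jaws [[256.0, 386.0], [237.0, 367.0]]
0.2 hinge [ 70. 322.] jaws [[250.0, 388.0], [230.0, 369.0]]
0.4 hinge [ 89. 322.] jaws [[243.0, 392.0], [223.0, 372.0]]
0.6 hinge [109. 322.] jaws [[234.0, 398.0], [214.0, 378.0]]
round_center [(array([357., 412.]), 0.95), (array([246., 380.]), 0.56)]
oval_center [(array([221., 340.]), 0.84)]
plate s [ 577. -141.    0.]
plate t [ 588. -159.   15.]
plate s [ 584. -153.   15.]
```

View pics/w9.png

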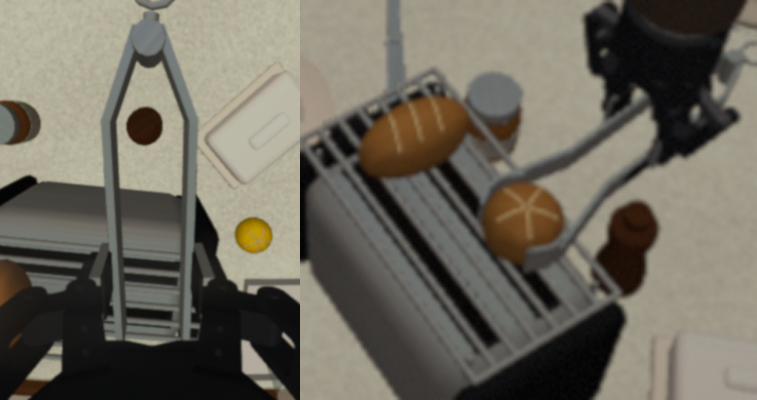

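The roll hangs between the closed jaws at (520,222) in the scene crop, and the oval roll is in place. I'm carrying it to the plate centre, about (589,-153).

Request:
apply_moves(
  rows=[
    {"hand": -1, "delta_pos": [0, -4, -10], "yaw": 0},
    {"hand": -1, "delta_pos": [0, -14, -20], "yaw": 0},
    {"hand": -1, "delta_pos": [1, -32, -25], "yaw": 0},
    {"hand": -1, "delta_pos": [2, -56, -25], "yaw": 0},
    {"hand": -1, "delta_pos": [3, -83, -25], "yaw": 0},
    {"hand": -1, "delta_pos": [4, -112, -25], "yaw": 0},
    {"hand": -1, "delta_pos": [4, -142, -25], "yaw": 0},
    {"hand": -1, "delta_pos": [5, -172, -25], "yaw": 0},
    {"hand": -1, "delta_pos": [6, -202, -25], "yaw": 0},
    {"hand": -1, "delta_pos": [6, -232, -25], "yaw": 0},
    {"hand": -1, "delta_pos": [7, -262, -25], "yaw": 0},
    {"hand": -1, "delta_pos": [7, -290, -25], "yaw": 0},
  ],
)

```text
clock: 23.03
position: [467.1, -74.1, 367.1]
ee_rot: [-0.026, 1.0, -0.0, 0.001]
contact_force: [0.2, 0.8, -1.5]
gripper_width: 40.7
grasp_force: 60.8
```

Request:
apply_moves(
  rows=[
    {"hand": -1, "delta_pos": [1, -26, 0], "yaw": 0},
    {"hand": -1, "delta_pos": [2, -48, 5], "yaw": 0},
    {"hand": -1, "delta_pos": [2, -66, 15], "yaw": 0},
    {"hand": -1, "delta_pos": [2.5, -78, 30], "yaw": 0},
    {"hand": -1, "delta_pos": [2.5, -85, 50], "yaw": 0},
    {"hand": -1, "delta_pos": [2.5, -87.5, 70], "yaw": 0},
    {"hand": -1, "delta_pos": [2.5, -87.5, 88], "yaw": 0},
    {"hand": -1, "delta_pos": [2.5, -87.5, 102], "yaw": 0},
    {"hand": -1, "delta_pos": [2.5, -87.5, 110], "yaw": 0},
    {"hand": -1, "delta_pos": [2.5, -87.5, 113], "yaw": 0},
    {"hand": -1, "delta_pos": [2.5, -87.5, 113], "yaw": 0},
    {"hand": -1, "delta_pos": [2.5, -87.5, 113], "yaw": 0},
  ],
)

```text
clock: 24.03
position: [470.2, -159.5, 253.6]
ee_rot: [-0.026, 1.0, -0.0, 0.001]
contact_force: [-0.8, 0.1, -1.4]
gripper_width: 41.1
grasp_force: 60.7
```

```bash
python3 pitch.py | head -2
python3 - <<'E'
from h import *
S=imaging.get_image("scene"); T=imaging.get_image("top")
z=read_state()["position"][2]-18
for c,im in(("scene",S),("top",T)):
    print(c,[(round(d["score"],2),np.round(atz(im,d["location"],z))) for d in nets.pinpoint(c,"round_center")[:3]],[np.round(atz(im,d["location"],0)) for d in nets.pinpoint(c,"plate")[:1]])
r,k=proj(S,[589,-153,100])[0].astype(int)
r2,k2=proj(T,[589,-153,100])[0].astype(int)
f=lambda v:cv2.resize(v,(400,400),interpolation=2)
g=np.hstack([f(S["pixels"][r-70:r+70,k-70:k+70]),f(T["pixels"][r2-60:r2+60,k2-60:k2+60])])
cv2.imwrite("pics/w10.png",np.ascontiguousarray(g[:,:,::-1]))
E
```

```text
{'clock': np.float64(24.033), 'position': array([ 470.208, -159.534,  253.604]), 'gripper_width': np.float64(41.051), 'grasp_force': np.float64(60.742), 'contact_force': array([-0.839,  0.051, -1.363])}
[ 52. 319.] [array([154., 273.])] [0.58, 0.52]
scene [(0.9, array([ 587., -151.,  235.])), (0.89, array([646., 427., 235.])), (0.7, array([ 594., -174.,  235.]))] [array([ 574., -153.,    0.])]
top [(0.84, array([538., 329., 235.])), (0.65, array([ 593., -147.,  235.])), (0.56, array([ 481., -133.,  235.]))] [array([757., -54.,   0.])]
```

View pics/w10.png

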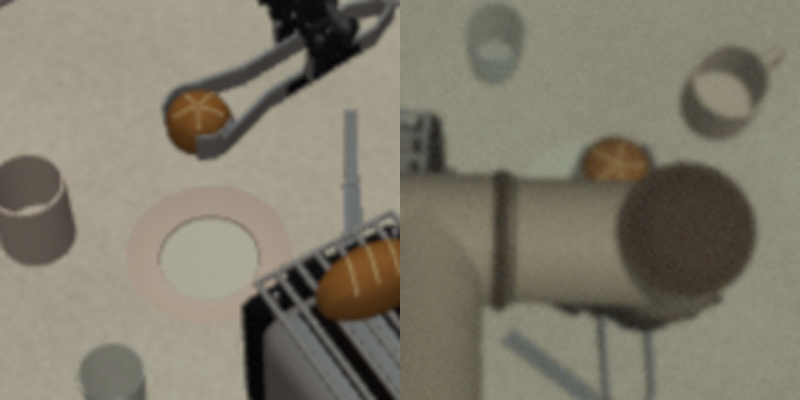

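Both views put the held roll at about (590,-150), within roughly 10 mm of the plate centre at (586,-152) and about 235 mm up. It's settled, so I let it rest briefly and hand in.

Request:
apply_moves(
  rows=[
    {"hand": -1, "delta_pos": [0, 0, 0], "yaw": 0},
    {"hand": -1, "delta_pos": [0, 0, 0], "yaw": 0},
    {"hand": -1, "delta_pos": [0, 0, 0], "yaw": 0},
    {"hand": -1, "delta_pos": [0, 0, 0], "yaw": 0},
  ],
)

```text
clock: 24.92
position: [469.6, -159.2, 252.3]
ee_rot: [-0.026, 1.0, 0.0, -0.0]
contact_force: [0.4, -0.7, -1.5]
gripper_width: 41.0
grasp_force: 60.7
```

```bash
python3 -c "
from h import *
print(workorder.job_done())"
```

```text
the job is handed in; nothing more can be done
None
```

The job is handed in at about 25 s with no verdict returned: the round roll is held in the closed tongs about 235 mm above the worktop, within about 10 mm of the plate's centre, and the oval roll is still on the rack.

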